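Run the puck round the therapy track board

ROBOT

A 6-joint arm with a two-finger parallel gripper is mounted at the origin on the work surface. World frame = base frame: x ahead of the robot, y to its left, z up, the work surface at z = 0. Lengths are in m, angles in rad, forces in N, time in s.
With the tool pointing down it reaches from about 0.325 to 0.9 m from the base axis. Payload 6.1 kg.
Tool frame: the origin (TCP) lies on the centre line of the jaws, within the pads' length; the fingertips stand 25 mm ahead of it and the grasp point (between the pads) lies 6 mm ahead of it (bot.nose_length is the distance from the TCP to the fingertips, in m); y points along the fingers, z is the direction in which the jaws open and shut, and the axes are right-handed (so a half turn about y gives the same grasp; the last joint's range is limited). The gripper opens to 85 mm and grips with 20 to 120 N. Pads are 22 mm wide; open, the fingers measure 114 mm over their backs; the gripper's body (76 mm by 85 mm) begins 54 mm behind the grasp point. The pads swing forward as they close: fully open they stand 13 mm farther back than shut.
Start: joints at [-1.456, 0.22, 1.526, -0, 1.395, -0.126], TCP at [0.149, -0.607, 0.256] pointing down, gripper open.
Joint ranges: [-2.98, 2.98], [-0.91, 2.08], [0.09, 2.57], [-1.24, 4.39], [0.2, 2.65], [-2.68, 2.68]. Speed limits (rad/s): [2.57, 2.57, 3.01, 3.14, 3.14, 3.14].

INTERFACE

Orientations are given as a rotation vector (axis times angle).
In Python, from plant import bot gives the robot as it stands.
- The arm moves only by the shell command python3 -m crank 'ROWS' [FORCE]. ROWS is a JSON object of lists of equal length, an entry for each row: "translation": the shift along the tool's x, y, z in cm, a list of three; "rot": the turn, a rotation vector about the tool's x, y, z in degrees, a list of three; "jaw": the opening, from -1 (shut) to 1 (fully open). A call has 1 to 20 rows; each row is the pose to reach, as a shift and turn from the pose commanded when the call began, along the tool's axes at that moment; what a row does not reach only later rows make up. A row lasts 1/10 s, in which the tool goes at most 50 mm and 8.59 degrees, less where a joint would pass 70% of its speed; a pose out of reach is approached as far as the arm can. A call with a gripper value outside its range is refused whole. The fingers move at their own pace and stop on an object; FORCE is the grip in N (left out, the last holds). Time passes only in rows, so rows that repeat a pose let the fingers close. It gives the time, the measured TCP pose, the force and the opening at its end, in the units of the state.
- bot.state(): the state, without advancing time (a new reading comes with each control period).
- bot.get_image(name): name is "scene" or "top" or "wrist"; returns a dict with "img" (384x512x3 uint8, blue, green, red), "depth" (384x512 float32, m along the optical axis (not along the pixel's ray), 0 where there is no reading), "fx", "fy", "cx", "cy" (pixels), "R" (3x3) and "t" (3): a world point X has camera coordinates R X + t. Camera axes: x right, y down, z forward; pixel columns grow to the right and rows downward; lengths in m; the calibration is good to about 2 mm. The wrist camera is an equidistant fisheye: a pixel r from the principal point sees the ray r / f radians off the axis. A picture is of the moment at which its call begins.
- bot.job_done(): hands the job in, once; it reports no verdict.
Trained networks look in a picture, given as the dict that the camera call returned (one of the last four; its "shot" number tells which), for a name from the list of things; names that differ only in an ending like _2 or _b are one class to them, and where a whole thing is asked for, a point or a joint stands for the part that bears it (a point fixed in the world has none). Each returns a list of dicts, best first, with "p" (0 to 1); they miss things now and then, are a little off and sometimes report something else, mostly with a low value. They report only what shows in the picture. A call takes as long as a camera call. They do not tell look-alikes from the thing itself.
- bot.regions_of(target, picture): "pixels" (384x512 bool, what is visible of it) and "at" ([column, row] in pixels, amid what is visible of it).
The state is a dict: "t": time; "qpos": joint angles; "dq": joint speeds; "joint_torque": joint torques, N m; "ee_pos": TCP position; "tool_rot": TCP orientation; "wrist_force": force on the tool from outside, world axes, zero at the start; "ft_torque": the same for the moment, N m; "finger_gap": finger opening in m.
Only numpy, scipy, OpenCV 4.12 (cv2) and the standard library are available. Lean on these libraries where they do the work, as an engineer would, in place of code of your own. Each camera call takes 0.05 s, during which the arm holds its last target.

TASK

Set the red puck down in the flared open end of the green rails on the yellow exercise board, then slide it along the lane and round the bend, keeping it down on the board all the way, until it has pushed the blue slide at the far end fully in; then let go and leave it standing there. The rails do not sit quite where the board says, so go gently and feel your way: never force the puck hard (20 N or more) against the rails or the blue slide, push the blue slide only with the puck, and leave the mallet, mug and hoop alone.

Things in the scene. Friction and masses are not known exactly. Their poses are not given: they have to be found in the camera images.
- puck: Loose red puck, 0.10 to 0.21 kg: a disc 44 mm across and 14 mm high with an upright orange round knob (22 mm across) on its middle, up to 58 mm above its underside. It stands upright on the table. Origin: centre of its underside; z up along the knob.
- board: Yellow board 280 x 310 x 15 mm, level, with a yaw, fixed to the table; the puck slides on its flat top, 15 mm up. Origin: on its underside below the centre of the bend (board spans x -130..150, y -180..130 mm). On it green rails, 18 mm high (tops 33 mm above the table), 8 mm thick, form a lane 48 mm wide, open above. They may be mounted up to 8 mm off: see point bend.
- mouth (a point): Nominal point on the board top in the middle of the flared entrance, board (-70, -115, 15) mm; axes as the board. From board y = -125 to -85 mm the entrance narrows from 84 to 48 mm; from there the lane runs straight along +y, centre line x = -70 mm, to (-70, 0) where the bend begins.
- bend (a point): Nominal middle of the bend's centre line, board (-49.5, 49.5, 15) mm: a quarter circle of radius 70 mm round the board's origin, from (-70, 0) to (0, 70), turning right. Rails and blue slide together really sit up to 8 mm off their nominal place along board x and up to 8 mm along board y (not turned), new every time, not measured: feel or see it. The rails do not give way.
- home (a point): Nominal place of the centre of the puck's underside when the blue slide is fully in, board (68, 70, 15) mm; axes as the board. From the bend's end (0, 70) the lane runs straight along +x, centre line y = 70 mm, to the blue slide. The true place differs by the rails' offset (see point bend).
- tab (a joint): Blue slide, 42 mm wide, 16 mm high, closing the far end of the lane; the puck pushes it along board +x. Value: travel in m, 0 = out, 0.020 = fully in at a hard stop; starts at 0 to 4 mm. Resists with about 3 N and stays where left. At value v the puck touching it has its centre at board x = 48 mm + v plus the rails' offset.
- mallet: Bystander: toy mallet with red handle, 220 mm long, lying on the table to the right of the puck. Origin near its middle.
- mug: Bystander: white mug, 80 mm across and 90 mm high, on the table. Origin: centre of its underside.
- hoop: Bystander: green ring, 90 mm across, 14 mm high, lying flat. Origin: centre of its underside.
Mind the look-alikes: they are no part of the job. Several things look just like the puck: the one meant starts farthest from the robot's base.

How it is judged:
By the outcome, as a careful person would: the job done as asked, in the order asked, and still so for the second after the job is handed in, with the robot touching nothing.
It also fails if it takes over 72 s, if anything falls off the work surface, if the arm or the gripper's body presses on something with over 40 N, if the wrist force passes 120 N, or if a joint passes its speed limit or range.

## Working session

There is one attempt and no reset: what is moved stays moved. The work goes in short steps, Python scripts to look and compute and a shell command to move; the robot and the scene stay as the last step left them, time stands still between calls to the robot, and variables do not carry over. Pictures are saved under pics/ and viewed, and the job is handed in when it is done.

```bash
ls; mkdir -p pics
python3 - <<'E'
from plant import bot
import cv2
s=bot.state(); print(s)
for n in ("scene","top","wrist"):
    p=bot.get_image(n); cv2.imwrite(f"pics/{n}0.png",p["img"]); print(n,p["fx"],p["cx"],p["cy"],p["R"],p["t"],p["shot"])
E
```

```text
pics
{'t': 0.0, 'qpos': array([-1.45611410e+00,  2.21222237e-01,  1.52760861e+00, -2.77496711e-05,
        1.39468037e+00, -1.26072824e-01]), 'dq': array([-0.00121616, -0.0002895 ,  0.00278814, -0.00219625,  0.0003711 ,
       -0.00011858]), 'joint_torque': array([ 8.13311658e-05, -4.96893096e+01, -3.89399636e+01, -2.23410434e-04,
        1.10668904e-02, -5.71742248e-05]), 'ee_pos': array([ 0.14896356, -0.60642204,  0.25520292]), 'tool_rot': array([-0.25326553,  2.09559202, -2.09154584]), 'wrist_force': array([ 0.24418566, -0.11226759, -0.31761669]), 'ft_torque': array([-0.02817532,  0.01448116,  0.03054377]), 'finger_gap': 0.0852859638454514}
scene 451.7167869716577 245.43433141495976 184.33158217452726 [[ 0.51504603  0.85715721  0.00301788]
 [ 0.70312567 -0.42047311 -0.57342537]
 [-0.49024675  0.29746241 -0.81925225]] [-0.29131758 -0.34605113  1.56888551] 1
top 477.6559012987828 253.79408103735975 188.507118561089 [[ 0.02230417 -0.99974492  0.00355212]
 [-0.99734115 -0.02249682 -0.06931466]
 [ 0.06937689 -0.00199667 -0.99758852]] [-0.03061719  0.52933781  1.48415904] 2
wrist 297.3186396354542 257.5527541459413 191.22098817048726 [[ 0.23864914 -0.9711043  -0.00174215]
 [-0.92046474 -0.22677549  0.31830415]
 [-0.30950161 -0.07435942 -0.94798704]] [-0.62410707 -0.04039735  0.38002194] 3
```

View pics/scene0.png

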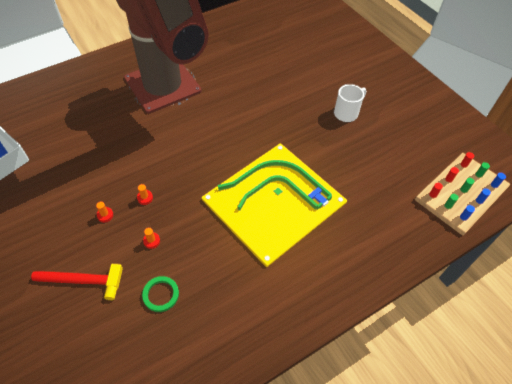

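View pics/top0.png

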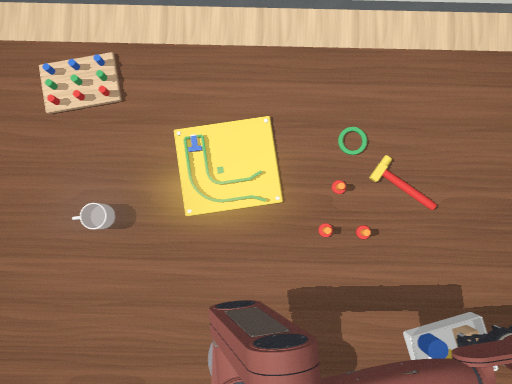

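View pics/wrist0.png

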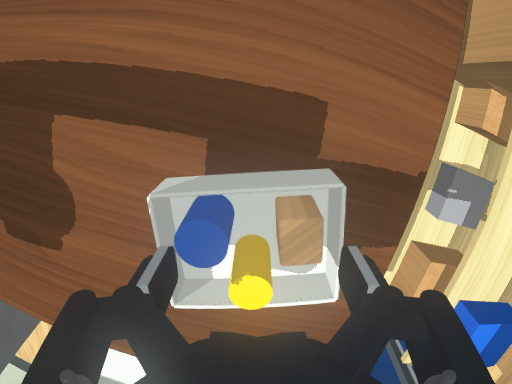

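Scene and top views show the board, with rails and blue slide (top (195,143)), and three identical red pucks at top (339,187), (325,230) and (363,232). The hoop, mallet and mug are clear of the lane. Next I measure.

```bash
cat > h.py <<'E'
import numpy as np, cv2
from plant import bot
def pts(p,mask=None):
    d=p["depth"]; v,u=np.nonzero((d>0) if mask is None else (mask&(d>0)))
    z=d[v,u]; X=np.stack([(u-p["cx"])/p["fx"]*z,(v-p["cy"])/p["fy"]*z,z],1)
    return (X-p["t"])@p["R"], u, v      # R^T (X-t)
def ray(p,uv):
    uv=np.asarray(uv,float)
    d=np.array([(uv[0]-p["cx"])/p["fx"],(uv[1]-p["cy"])/p["fy"],1.])
    return -p["R"].T@p["t"], p["R"].T@d
def onplane(p,uv,z):
    o,d=ray(p,uv); return o+d*(z-o[2])/d[2]
def proj(p,X):
    c=p["R"]@np.asarray(X)+p["t"]; return np.array([p["fx"]*c[0]/c[2]+p["cx"],p["fy"]*c[1]/c[2]+p["cy"]])
def tri(p,a,q,b):
    o1,d1=ray(p,a);o2,d2=ray(q,b)
    A=np.stack([d1,-d2],1); s=np.linalg.lstsq(A,o2-o1,rcond=None)[0]
    P,Q=o1+d1*s[0],o2+d2*s[1]; return (P+Q)/2,np.linalg.norm(P-Q)
E
python3 - <<'E'
from h import *
np.set_printoptions(precision=4,suppress=True)
T=bot.get_image("top");S=bot.get_image("scene")
for p,n in((T,"top"),(S,"scene")):
    for r in bot.regions_of("puck",p):
        X,u,v=pts(p,r["pixels"]); 
        hi=X[X[:,2]>np.percentile(X[:,2],90)-.004] 
        print(n,"puck",r["p"],r["at"],r["pixels"].sum(),X.mean(0),"top",hi.mean(0),X[:,2].max(), "dist",np.hypot(*X.mean(0)[:2]))
    hsv=cv2.cvtColor(p["img"],cv2.COLOR_BGR2HSV)
    for r in bot.regions_of("board",p):
        print(n,"board",r["p"],r["at"],r["pixels"].sum())
    m=(cv2.inRange(hsv,(24,150,100),(34,255,255))>0)
    k,l,st,c=cv2.connectedComponentsWithStats(m.astype(np.uint8)); i=1+np.argmax(st[1:,4]); m=l==i
    X,u,v=pts(p,m); print("z top",np.median(X[:,2]),np.percentile(X[:,2],[5,95]))
    # corners: project mask pixels to plane z=.015
    cn=cv2.findContours(m.astype(np.uint8),cv2.RETR_EXTERNAL,cv2.CHAIN_APPROX_NONE)[0]; cn=max(cn,key=cv2.contourArea)[:,0]
    P=np.array([onplane(p,q,.015)[:2] for q in cn],np.float32)
    print("rect",cv2.minAreaRect(P*1000))
    for nm in("tab","mouth","hoop","mug","mallet"):
        for r in bot.regions_of(nm,p)[:1]:
            X,u,v=pts(p,r["pixels"]); print(n,nm,r["p"],r["at"],X.mean(0))
E
```

```text
top puck 0.72 [334.8, 185.5] 156 [ 0.541  -0.2816  0.0266] top [ 0.5414 -0.285   0.0592] 0.06599078005058932 dist 0.6099019033041104
top puck 0.49 [361.2, 227.9] 144 [ 0.4035 -0.3596  0.0286] top [ 0.402  -0.3629  0.0581] 0.06404856293469131 dist 0.5404627217585373
top puck 0.48 [326.0, 228.1] 147 [ 0.4052 -0.242   0.0283] top [ 0.4054 -0.2448  0.0584] 0.06557171003274591 dist 0.47198186653561974
top board 0.91 [205.4, 174.4] 852
z top 0.014568411575642055 [0.0092 0.0198]
rect ((624.3827514648438, 123.7984390258789), (150.11370849609375, 19.289920806884766), 15.2152099609375)
top tab 0.5 [194.9, 146.4] [0.665  0.1736 0.0275]
top mouth 0.85 [203.2, 166.3] [0.5977 0.1176 0.0294]
top hoop 0.74 [357.5, 130.7] [ 0.6927 -0.3277  0.0111]
top mug 0.87 [94.6, 212.1] [0.4332 0.4661 0.0396]
top mallet 0.61 [391.4, 181.0] [ 0.5625 -0.4713  0.0214]
scene puck 0.78 [145.1, 192.9] 209 [ 0.4137 -0.2423  0.0252] top [ 0.4098 -0.2411  0.0575] 0.06282803662720228 dist 0.47943898287633824
scene puck 0.74 [153.8, 240.0] 255 [ 0.5498 -0.2824  0.0254] top [ 0.5457 -0.2814  0.0573] 0.06207767255610974 dist 0.6180506132620394
scene puck 0.7 [104.2, 209.9] 233 [ 0.4083 -0.3595  0.0268] top [ 0.4044 -0.3599  0.0568] 0.06069316377663549 dist 0.5440029752954063
scene board 0.69 [287.2, 181.4] 1646
scene board 0.29 [317.2, 196.4] 169
z top 0.014930638463299228 [0.0111 0.0185]
rect ((604.377197265625, 69.5163345336914), (282.50592041015625, 311.30389404296875), 9.586332321166992)
scene tab 0.5 [318.8, 197.4] [0.669  0.1765 0.0284]
scene mouth 0.95 [286.4, 185.5] [0.582  0.1126 0.0276]
scene hoop 0.57 [169.4, 301.0] [ 0.6935 -0.324   0.0106]
scene mug 0.92 [344.0, 101.7] [0.4387 0.461  0.054 ]
scene mallet 0.59 [88.2, 276.9] [ 0.5639 -0.4733  0.0204]
```

Run:
```python
from h import *
from scipy.optimize import least_squares, minimize
import pickle
np.set_printoptions(precision=4,suppress=True)
T=bot.get_image("top");S=bot.get_image("scene")
pickle.dump((T,S),open("ts.pkl","wb"))
c=cv2.resize(T["img"][170:250,300:400],None,fx=7,fy=7,interpolation=cv2.INTER_CUBIC);cv2.imwrite("pics/crop1.png",c)
c=cv2.resize(T["img"][110:222,168:290],None,fx=5,fy=5,interpolation=cv2.INTER_CUBIC);cv2.imwrite("pics/crop2.png",c)
# pucks: knob top via red/orange; triangulate knob-top
for p,n in((T,"top"),(S,"scene")):
    hsv=cv2.cvtColor(p["img"],cv2.COLOR_BGR2HSV)
    cn=lambda m:[ (x,) for x in m]
    m=cv2.inRange(hsv,(20,100,100),(34,255,255))|cv2.inRange(hsv,(34,60,60),(90,255,255))
    m=cv2.morphologyEx(m,cv2.MORPH_CLOSE,np.ones((9,9)))
    k,l,st,cc=cv2.connectedComponentsWithStats(m); i=1+np.argmax(st[1:,4])
    cc=max(cv2.findContours((l==i).astype(np.uint8),cv2.RETR_EXTERNAL,cv2.CHAIN_APPROX_NONE)[0],key=cv2.contourArea)[:,0]
    P=np.array([onplane(p,q,.015)[:2] for q in cc],np.float32)
    print(n,"rect",cv2.minAreaRect(P*1000))
```

```text
top rect ((601.3162841796875, 66.129638671875), (281.51239013671875, 312.6418151855469), 9.691495895385742)
scene rect ((604.7709350585938, 69.60918426513672), (285.2447204589844, 315.6526794433594), 9.567079544067383)
```

View pics/crop1.png

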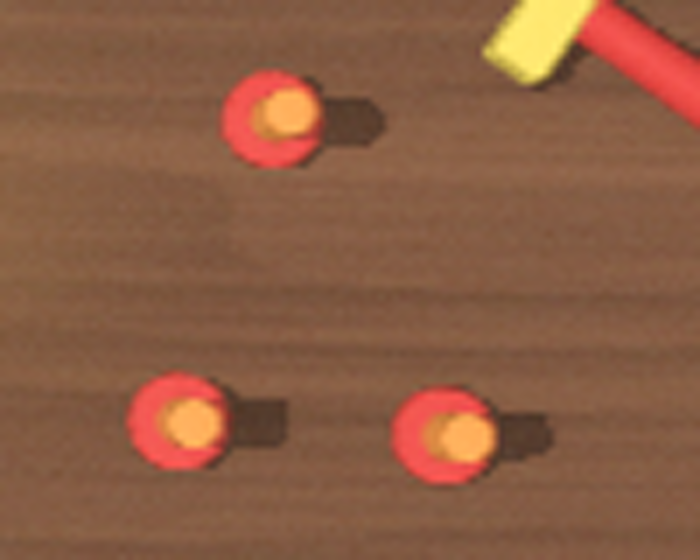

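View pics/crop2.png

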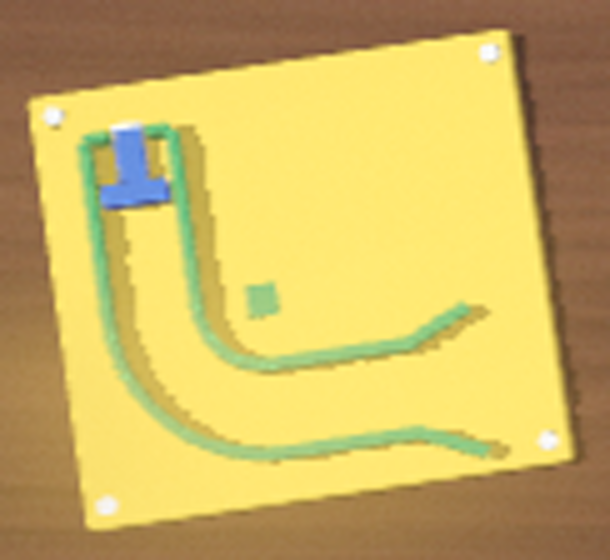

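The puck meant is top (339,187) / scene (153,240), at 0.61 m from the base; the look-alikes at top (325,230) and (363,232) are at 0.47 m and 0.54 m. The crop confirms it: a red disc with an orange knob, beyond the other two. Next, fit the rails in both views.

```bash
cat > rails.py <<'E'
from h import *
from scipy.optimize import minimize
def strips():
    out=[]
    for s in(-1,1):   # s=-1 outer (left), +1 inner
        c=[]
        for y,h in((-125,42),(-85,24),(0,24)): c.append(((-70+s*h,y),(-70+s*(h+8),y)))
        for a in np.radians(np.arange(175,89,-5)):
            r=70-s*24; r2=70-s*32
            c.append(((r*np.cos(a),r*np.sin(a)),(r2*np.cos(a),r2*np.sin(a))))
        c.append(((30,70-s*24),(30,70-s*32)))
        out.append(np.array(c)/1000)
    return out
ST=strips()
def render(p,bx,by,yaw,k=4):
    im=np.zeros((384*k,512*k),np.uint8); c,s=np.cos(yaw),np.sin(yaw)
    def W(q,z): return np.array([bx+c*q[0]-s*q[1],by+s*q[0]+c*q[1],z])
    for st in ST:
        for a,b in zip(st[:-1],st[1:]):
            V=[proj(p,W(q,z)) for q in(a[0],a[1],b[0],b[1]) for z in(.015,.033)]
            h=cv2.convexHull(((np.array(V)+.5)*k*16).astype(np.float32)).astype(np.int32)
            cv2.fillConvexPoly(im,h,255,shift=4)
    return cv2.resize(im,(512,384),interpolation=cv2.INTER_AREA)/255.
def fit(p,box,yaw0,x0,endclip=True):
    u0,u1,v0,v1=box
    I=p["img"].astype(float)
    hsv=cv2.cvtColor(p["img"],cv2.COLOR_BGR2HSV).astype(float)
    G=np.clip((hsv[...,0]-32)/(60-32),0,1)*(hsv[...,1]>60)
    G[hsv[...,0]>95]=0
    def W(q,x):
        c,s=np.cos(x[2]),np.sin(x[2]);return np.array([x[0]+c*q[0]-s*q[1],x[1]+s*q[0]+c*q[1],.03])
    # exclude region beyond end & green square
    M=np.zeros((384,512),np.uint8)
    poly=[proj(p,W(q,x0)) for q in((-.12,-.145),(-.025,-.145),(-.015,-.005),(.022,.03),(.022,.12),(-.12,.12))]
    cv2.fillPoly(M,[np.array(poly,np.int32)],1); M=M>0
    f=lambda d:np.abs(render(p,x0[0]+d[0]/1000,x0[1]+d[1]/1000,yaw0+np.radians(d[2]))-G)[M].sum()
    best=min(((f((a,b,0)),a,b) for a in range(-15,16,3) for b in range(-15,16,3)))
    r=minimize(f,[best[1],best[2],0],method="Nelder-Mead",options=dict(initial_simplex=[[best[1],best[2],0],[best[1]+2,best[2],0],[best[1],best[2]+2,0],[best[1],best[2],1]],xatol=.05))
    return r.x,r.fun,f((best[1],best[2],0)),G,M
E
python3 - <<'E'
from rails import *
import pickle
T,S=pickle.load(open("ts.pkl","rb"))
yaw=np.radians(9.6)
for p,n,ctr in((T,"top",(.6013,.0661)),(S,"scene",(.6046,.0696))):
    c,s=np.cos(yaw),np.sin(yaw)
    o=np.array(ctr)-np.array([c*.01+s*.025,s*.01-c*.025])
    x,fv,f0,G,M=fit(p,(0,0,0,0),yaw,(o[0],o[1],yaw))
    off=x[:2]/1000
    print(n,"board",o,"rails d(mm,mm,deg)",x,fv,f0,"rails world",o+off,"off in board",np.array([[c,s],[-s,c]])@x[:2])
    R=render(p,o[0]+off[0],o[1]+off[1],yaw+np.radians(x[2]))
    v=p["img"].copy(); e=((R>.5).astype(np.uint8)); cs=cv2.findContours(e,cv2.RETR_LIST,cv2.CHAIN_APPROX_NONE)[0]
    b=cv2.boundingRect(M.astype(np.uint8)); k=5
    vv=cv2.resize(v[b[1]:b[1]+b[3],b[0]:b[0]+b[2]],None,fx=k,fy=k,interpolation=cv2.INTER_NEAREST)
    for q in cs: cv2.polylines(vv,[((q-[b[0],b[1]])*k+k//2)],True,(0,0,255),1)
    cv2.imwrite(f"pics/fit_{n}.png",vv[:600,:800])
    # small green marker
    hsv=cv2.cvtColor(p["img"],cv2.COLOR_BGR2HSV)
E
```

```text
top board [0.58727082 0.08908221] rails d(mm,mm,deg) [ 3.47310715 -0.61256693 -1.14780042] 332.42478991596636 338.21610644257703 rails world [0.59074393 0.08846965] off in board [ 3.32231286 -1.18319429]
scene board [0.59057082 0.09258221] rails d(mm,mm,deg) [-1.64538002  1.27901032 -0.99899306] 312.0980392156863 324.9563025210084 rails world [0.58892544 0.09386122] off in board [-1.40903923  1.53549707]
```

View pics/fit_top.png

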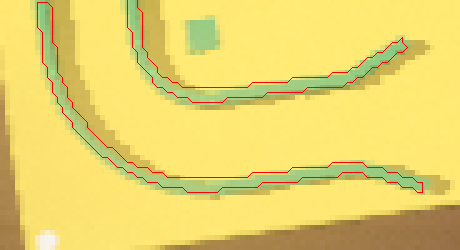

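View pics/fit_scene.png

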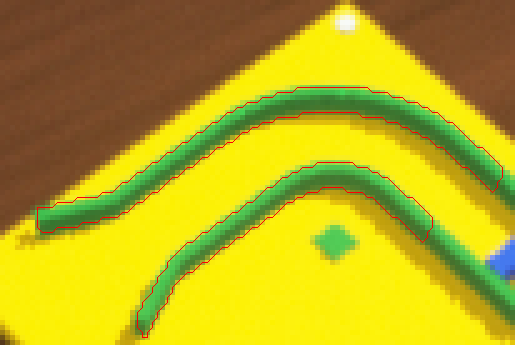

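```bash
python3 - <<'E'
import re
s=open("rails.py").read()
a=s.index("    hsv=cv2"); b=s.index("    def W(q,x):")
s=s[:a]+'''    q=(I[...,1]-I[...,2])/np.maximum(I[...,1],30)
    G=None
'''+s[b:]
s=s.replace("M=M>0\n",'''M=M>0
    sel=q[M]; lo=np.median(sel[sel<.12]); hi=np.median(sel[sel>.6*np.percentile(sel,97)]); G=np.clip((q-lo)/(hi-lo),0,1)
''')
s=s.replace("np.abs(render(p,x0[0]+d[0]/1000,x0[1]+d[1]/1000,yaw0+np.radians(d[2]))-G)[M].sum()","((render(p,x0[0]+d[0]/1000,x0[1]+d[1]/1000,yaw0+np.radians(d[2]))-G)[M]**2).sum()")
open("rails.py","w").write(s)
E
cat > f.py <<'E'
from rails import *
import pickle
T,S=pickle.load(open("ts.pkl","rb"))
for yd in(9.6,):
  yaw=np.radians(yd)
  for p,n,ctr in((T,"top",(.6013,.0661)),(S,"scene",(.6046,.0696))):
    c,s=np.cos(yaw),np.sin(yaw)
    o=np.array(ctr)-np.array([c*.01+s*.025,s*.01-c*.025])
    x,fv,f0,G,M=fit(p,(0,0,0,0),yaw,(o[0],o[1],yaw))
    off=x[:2]/1000
    print(n,"board",o,"rails d(mm,mm,deg)",x,fv,f0,"rails world",o+off,"off in board",np.array([[c,s],[-s,c]])@x[:2], M.sum(),G[M].sum())
    R=render(p,o[0]+off[0],o[1]+off[1],yaw+np.radians(x[2]))
    b=cv2.boundingRect(M.astype(np.uint8)); k=4
    v=np.stack([G*M,R,R*0],2)*255
    cv2.imwrite(f"pics/g_{n}.png",cv2.resize(v[b[1]:b[1]+b[3],b[0]:b[0]+b[2]],None,fx=k,fy=k,interpolation=cv2.INTER_NEAREST))
    # board corner dots (white)
    hsv=cv2.cvtColor(p["img"],cv2.COLOR_BGR2HSV)
    m=cv2.inRange(hsv,(0,0,185),(180,110,255)); kk,l,st,cc=cv2.connectedComponentsWithStats(m)
    for i in range(1,kk):
        if 4<st[i,4]<60:
            w=onplane(p,cc[i],.017); d=w[:2]-o
            if np.hypot(*(w[:2]-ctr))<.23: print("  dot",cc[i],st[i,4],w[:2],"board frame",np.array([[c,s],[-s,c]])@d*1000)
E
python3 f.py
```

```text
top board [0.58727082 0.08908221] rails d(mm,mm,deg) [ 1.26738568 -0.46580851  0.11069645] 37.27248373063135 73.9344419086299 rails world [0.58853821 0.0886164 ] off in board [ 1.17195496 -0.67064567] 3328 457.9438045758079
  dot [265.53333333 120.13333333] 15 [ 0.74877452 -0.05120737] board frame [ 135.84608741 -165.25874412]
  dot [178.25  132.625] 16 [0.70226715 0.22484485] board frame [136.02688527 114.6836261 ]
  dot [220.         169.58333333] 36 [0.58744886 0.08924352] board frame [0.2024513 0.1293581]
  dot [277.25  197.625] 16 [ 0.5029152  -0.09313472] board frame [-113.56239731 -165.59729543]
  dot [188.88235294 210.58823529] 17 [0.45597693 0.18329662] board frame [-113.74324256  114.79074926]
scene board [0.59057082 0.09258221] rails d(mm,mm,deg) [-2.99516551  0.64255498 -0.26752595] 88.06325630969059 97.25096041803673 rails world [0.58757566 0.09322477] off in board [-2.84606323  1.13305666] 3126 749.2725721427668
  dot [279.63636364 147.09090909] 11 [0.4559908  0.18836819] board frame [-116.72125745  116.88833421]
  dot [207.6 196.6] 15 [ 0.50306743 -0.08776857] board frame [-116.35487345 -163.23232328]
  dot [340.11111111 198.72222222] 18 [0.70202993 0.23082466] board frame [132.9527614  117.71860403]
  dot [325.35294118 202.52941176] 17 [0.69086177 0.18722085] board frame [114.6692439   76.58792352]
  dot [266.77777778 257.5       ] 18 [ 0.74919882 -0.04565145] board frame [ 133.35352329 -162.75203855][ WARN:0@2.022] global loadsave.cpp:1063 imwrite_ Unsupported depth image for selected encoder is fallbacked to CV_8U.
```

```bash
cat >> h.py <<'E'
from scipy.spatial.transform import Rotation as Ro
def tool(): 
    s=bot.state(); return s, Ro.from_rotvec(s["tool_rot"]).as_matrix()
def to(target,R=None):
    s,M=tool(); return M.T@(np.asarray(target)-s["ee_pos"])*100
def fray(p,uv):
    x,y=(uv[0]-p["cx"])/p["fx"],(uv[1]-p["cy"])/p["fy"]; r=np.hypot(x,y)
    d=np.array([x/r*np.sin(r),y/r*np.sin(r),np.cos(r)]) if r>0 else np.array([0,0,1.])
    return -p["R"].T@p["t"],p["R"].T@d
def fonplane(p,uv,z):
    o,d=fray(p,uv); return o+d*(z-o[2])/d[2]
def fproj(p,X):
    c=p["R"]@np.asarray(X)+p["t"]; rr=np.hypot(c[0],c[1]); th=np.arctan2(rr,c[2])
    return np.array([p["fx"]*th*c[0]/rr+p["cx"],p["fy"]*th*c[1]/rr+p["cy"]])
E
python3 - <<'E'
from h import *
np.set_printoptions(precision=4,suppress=True)
s,M=tool(); print(M, bot.nose_length)
print(to([.50,-.284,.256]))
E
grep -n . g_top.png >/dev/null 2>&1; ls pics
```

```text
[[-0.9711  0.      0.2385]
 [-0.2385  0.0001 -0.9711]
 [-0.     -1.     -0.0001]] 0.025
[-41.784    0.0317 -22.9913]
crop1.png
crop2.png
fit_scene.png
fit_top.png
g_scene.png
g_top.png
scene0.png
top0.png
wrist0.png
```

View pics/g_scene.png

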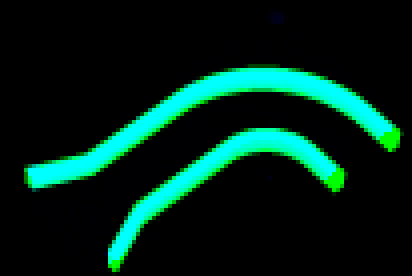

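```bash
python3 -m crank '{"translation":[[-2,0,-1],[-6,0.5,-3.3],[-10,1,-5.5],[-14,1.3,-7.7],[-18,1.7,-9.9],[-22,2,-12.1],[-26,2.3,-14.3],[-30,2.7,-16.5],[-34,3,-18.7],[-38,3.3,-20.9],[-41,3.5,-22.5],[-41.8,3.5,-23],[-41.8,3.5,-23]],"rot":[[0,0,0],[0,0.5,0],[0,1,0],[0,1.5,0],[0,2,0],[0,2.5,0],[0,3,0],[0,3.5,0],[0,4.2,0],[0,4.2,0],[0,4.2,0],[0,4.2,0],[0,4.2,0]],"jaw":[1,1,1,1,1,1,1,1,1,1,1,1,1]}'
python3 - <<'E'
from h import *
p=bot.get_image("wrist"); cv2.imwrite("pics/wrist1.png",p["img"])
s,M=tool(); print(M.round(3)); print(s["ee_pos"],-p["R"].T@p["t"])
for r in bot.regions_of("puck",p): print(r["p"],r["at"],r["pixels"].sum(), np.median(p["depth"][r["pixels"]]))
E
```

```text
t: 2.35
ee_pos: [0.5008, -0.2829, 0.2212]
tool_rot: [-0.182, 2.133, -2.133]
wrist_force: [0.3, 0.2, 0.3]
finger_gap: 0.0853
[[-0.986 -0.     0.168]
 [-0.168 -0.    -0.986]
 [ 0.001 -1.     0.   ]]
[ 0.50005106 -0.28393937  0.22129039] [ 0.58238148 -0.2688604   0.33791564]
0.82 [266.3, 131.3] 1203 0.3163879
0.7 [209.0, 239.7] 1212 0.3561312
0.69 [308.5, 251.6] 1136 0.36343977
```

View pics/wrist1.png

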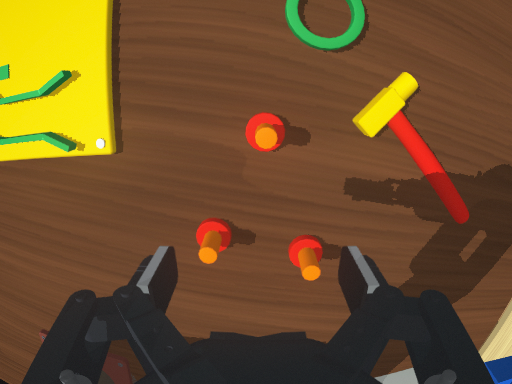

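Run:
```python
from h import *
import pickle
np.set_printoptions(precision=4,suppress=True)
p=bot.get_image("wrist")
T,S=pickle.load(open("ts.pkl","rb"))
def two(p,c,w,f):
    hsv=cv2.cvtColor(p["img"],cv2.COLOR_BGR2HSV); h=hsv[...,0].astype(int); ok=(hsv[...,1]>120)&(hsv[...,2]>100)
    box=np.zeros(h.shape,bool); box[int(c[1]-w):int(c[1]+w),int(c[0]-w):int(c[0]+w)]=1
    red=ok&box&((h<6)|(h>174)); ora=ok&box&(h>=7)&(h<22)
    both=(red|ora).astype(np.uint8); cn=max(cv2.findContours(both,cv2.RETR_EXTERNAL,cv2.CHAIN_APPROX_NONE)[0],key=cv2.contourArea)
    e,_=cv2.minEnclosingCircle(cn)
    P=np.array([f(p,q,.014)[:2] for q in cn[:,0]],np.float32); 
    v,u=np.nonzero(ora)
    Q=np.array([f(p,(a,b),.058)[:2] for a,b in zip(u,v)],np.float32)
    return cv2.minEnclosingCircle(P), cv2.minEnclosingCircle(Q),Q.mean(0),red.sum(),ora.sum(),hsv[int(c[1]),int(c[0])]
print("wrist",two(p,(266,131),28,fonplane))
print("top",two(T,(339,187),11,onplane))
print("scene",two(S,(152,238),16,onplane))
# rails corner dot via wrist
print("dot", fonplane(p,(100,143.5),.017))
m=p["depth"]; print("depth knob",m[137,266],"disc",m[120,262], "table",m[160,240], "camz",(-p["R"].T@p["t"])[2])
```

```text
wrist (((0.5434365272521973, -0.28623688220977783), 0.04310208931565285), ((0.5485671758651733, -0.2841251492500305), 0.037262432277202606), array([ 0.5478, -0.2822], dtype=float32), np.int64(755), np.int64(2060), array([ 17, 237, 252], dtype=uint8))
top (((0.5426379442214966, -0.28608718514442444), 0.0473674051463604), ((0.5392138957977295, -0.2781747579574585), 0.045984022319316864), array([ 0.5395, -0.2769], dtype=float32), np.int64(107), np.int64(315), array([ 15, 161, 255], dtype=uint8))
scene (((0.5398706197738647, -0.2790970802307129), 0.06521280109882355), ((0.5653845071792603, -0.2825140953063965), 0.06254463642835617), array([ 0.5614, -0.2767], dtype=float32), np.int64(151), np.int64(777), array([ 12, 238, 196], dtype=uint8))
dot [ 0.5028 -0.0925  0.017 ]
depth knob 0.27874684 disc 0.31660205 table 0.34446186 camz 0.33800679948253864
```

Run:
```python
from h import *
import pickle
np.set_printoptions(precision=4,suppress=True)
p=bot.get_image("wrist")
T,S=pickle.load(open("ts.pkl","rb"))
def two(p,c,w,f,vmin,zk):
    hsv=cv2.cvtColor(p["img"],cv2.COLOR_BGR2HSV); h=hsv[...,0].astype(int)
    box=np.zeros(h.shape,bool); box[int(c[1]-w):int(c[1]+w),int(c[0]-w):int(c[0]+w)]=1
    red=box&((h<7)|(h>174))&(hsv[...,1]>150)&(hsv[...,2]>120); ora=box&(h>=7)&(h<22)&(hsv[...,2]>vmin)&(hsv[...,1]>130)
    k,l,st,cc=cv2.connectedComponentsWithStats(ora.astype(np.uint8)); ora=l==1+np.argmax(st[1:,4])
    cn=np.argwhere(red)[:,::-1]
    P=np.array([f(p,q,.014)[:2] for q in cn],np.float32)
    v,u=np.nonzero(ora)
    Q=np.array([f(p,(a,b),zk)[:2] for a,b in zip(u,v)],np.float32)
    return cv2.minEnclosingCircle(P), cv2.minEnclosingCircle(Q),Q.mean(0),red.sum(),ora.sum()
print("wrist",two(p,(266,131),28,fonplane,235,.058))
print("top",two(T,(339,187),11,onplane,240,.058))
print("scene",two(S,(152,238),16,onplane,190,.058))
```

```text
wrist (((0.5438956022262573, -0.2834891676902771), 0.022113889455795288), ((0.5433616042137146, -0.28330090641975403), 0.010443214327096939), array([ 0.5435, -0.2832], dtype=float32), np.int64(761), np.int64(366))
top (((0.541883111000061, -0.2849826514720917), 0.023946324363350868), ((0.5428104996681213, -0.28513091802597046), 0.010096973739564419), array([ 0.5428, -0.2852], dtype=float32), np.int64(113), np.int64(34))
scene (((0.5468174815177917, -0.28147628903388977), 0.025492314249277115), ((0.5544741749763489, -0.28517329692840576), 0.02238951064646244), array([ 0.5507, -0.2807], dtype=float32), np.int64(153), np.int64(82))
```

```bash
python3 -m crank '{"translation":[[-2,2,0.3],[-4,5,0.6],[-4.3,9,0.7],[-4.3,11,0.7],[-4.3,11,0.7]],"rot":[[0,0,0],[0,0,0],[0,0,0],[0,0,0],[0,0,0]],"jaw":[1,1,1,1,1]}'
python3 - <<'E'
from h import *
print(to([.5437,-.2835,.048]))
p=bot.get_image("wrist"); cv2.imwrite("pics/wrist2.png",p["img"])
E
```

```text
t: 3.05
ee_pos: [0.5405, -0.2832, 0.1071]
tool_rot: [-0.184, 2.143, -2.133]
wrist_force: [-0.9, 0.1, 0.1]
finger_gap: 0.0851
[-0.3466395   5.90662324  0.11625496]
```

View pics/wrist2.png

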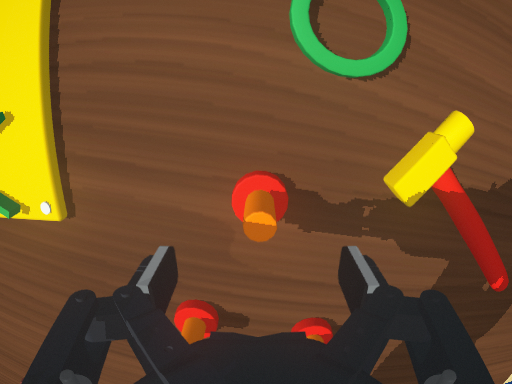

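Run:
```python
from h import *
s,M=tool(); print(s["ee_pos"],s["dq"].round(3),to([.5437,-.2835,.048]),M.round(4))
```

```text
[ 0.5419238  -0.2840356   0.10972672] [ 0.007 -0.042 -0.043  0.001  0.007 -0.   ] [-0.20137627  6.17216962 -0.00797677] [[-0.9863 -0.0032  0.165 ]
 [-0.165   0.002  -0.9863]
 [ 0.0028 -1.     -0.0025]]
```

```bash
python3 -m crank '{"translation":[[-0.1,1.5,0],[-0.1,3.5,0],[-0.1,5.5,0],[-0.1,6.2,0],[-0.1,6.2,0],[-0.1,6.2,0],[-0.1,6.2,0]],"rot":[[0,0,0],[0,0,0],[0,0,0],[0,0,0],[0,0,0],[0,0,0],[0,0,0]],"jaw":[1,1,1,1,1,1,1]}'
python3 - <<'E'
from h import *
s,M=tool(); print(s["ee_pos"],s["dq"].round(3),to([.5437,-.2835,.048]),M.round(4))
p=bot.get_image("wrist"); cv2.imwrite("pics/wrist3.png",p["img"])
E
```

```text
t: 3.8
ee_pos: [0.5457, -0.2842, 0.0509]
tool_rot: [-0.177, 2.131, -2.135]
wrist_force: [-0.8, -0.5, 0.0]
finger_gap: 0.0852
[ 0.54568264 -0.28423193  0.05093637] [ 0.002  0.001  0.     0.001 -0.001  0.   ] [ 0.18387612  0.29306766 -0.1057809 ] [[-0.986   0.0023  0.1667]
 [-0.1667 -0.0016 -0.986 ]
 [-0.002  -1.      0.0019]]
```

View pics/wrist3.png

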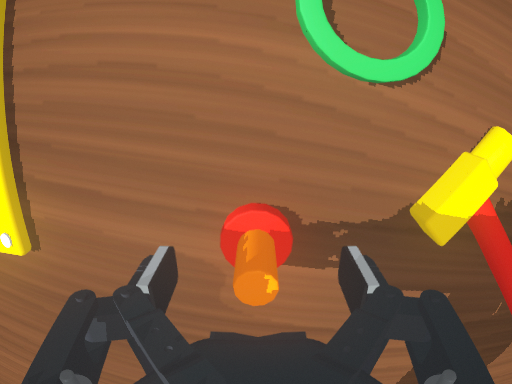

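```bash
python3 -m crank '{"translation":[[0.2,0.2,-0.1],[0.2,0.2,-0.1],[0.2,0.2,-0.1],[0.2,0.2,-0.1],[0.2,0.2,-0.1],[0.2,0.2,-0.1],[0.2,0.2,-0.1],[0.2,0.2,-0.1],[0.2,0.2,-0.1],[0.2,0.2,-0.1],[0.2,0.2,-0.1]],"rot":[[0,0,0],[0,0,0],[0,0,0],[0,0,0],[0,0,0],[0,0,0],[0,0,0],[0,0,0],[0,0,0],[0,0,0],[0,0,0]],"jaw":[1,1,-1,-1,-1,-1,-1,-1,-1,-1,-1]}' 30
python3 - <<'E'
from h import *
s,M=tool(); print(s["ee_pos"],s["wrist_force"],s["ft_torque"],s["finger_gap"],M.round(4))
p=bot.get_image("wrist"); cv2.imwrite("pics/wrist4.png",p["img"])
E
```

```text
t: 4.95
ee_pos: [0.5426, -0.2829, 0.0474]
tool_rot: [-0.179, 2.134, -2.134]
wrist_force: [0.0, -0.5, 2.1]
finger_gap: 0.0211
[ 0.54260529 -0.28290132  0.04735835] [ 0.02421725 -0.4912887   2.0913422 ] [ 0.01413358 -0.01108792 -0.02076915] 0.021095814730294506 [[-9.860e-01  1.000e-04  1.667e-01]
 [-1.667e-01 -1.000e-04 -9.860e-01]
 [-1.000e-04 -1.000e+00  2.000e-04]]
```

View pics/wrist4.png

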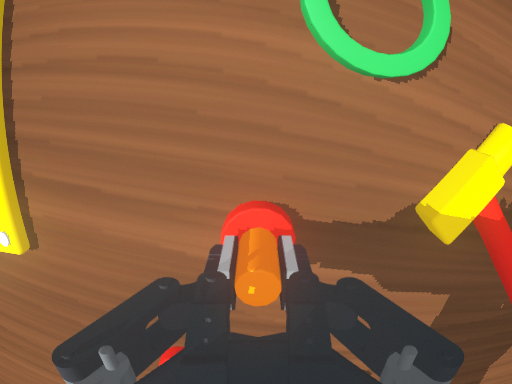

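```bash
python3 -m crank '{"translation":[[0,-1,0],[0,-3,0],[0,-6,0],[-0.3,-8,-2],[-0.8,-8,-5],[-1.3,-8,-9],[-1.8,-8,-13],[-2.4,-8,-17],[-3,-8,-20.5],[-3.4,-8,-23],[-3.6,-8,-24.3],[-3.6,-8,-24.5],[-3.6,-8,-24.5],[-3.6,-8,-24.5],[-3.6,-8,-24.5],[-3.6,-8,-24.5]],"rot":[[0,0,0],[0,0,0],[0,0,0],[0,0,0],[0,0,0],[0,0,0],[0,0,0],[0,0,0],[0,0,0],[0,0,0],[0,0,0],[0,0,0],[0,0,0],[0,0,0],[0,0,0],[0,0,0]],"jaw":[-1,-1,-1,-1,-1,-1,-1,-1,-1,-1,-1,-1,-1,-1,-1,-1]}' 30
python3 - <<'E'
from h import *
import pickle
s,M=tool(); print(s["ee_pos"],s["wrist_force"],s["ft_torque"],s["finger_gap"],M.round(4))
p=bot.get_image("wrist"); cv2.imwrite("pics/wrist5.png",p["img"]); pickle.dump(p,open("w5.pkl","wb"))
E
```

```text
t: 6.6
ee_pos: [0.5372, -0.0362, 0.1273]
tool_rot: [-0.178, 2.135, -2.135]
wrist_force: [0.0, -0.1, -1.9]
finger_gap: 0.0212
[ 0.53723548 -0.03619865  0.12727301] [ 0.03032173 -0.05709522 -1.8950766 ] [ 0.02757185 -0.02907327 -0.02336788] 0.021193129591846264 [[-9.862e-01 -1.000e-04  1.654e-01]
 [-1.654e-01 -1.000e-04 -9.862e-01]
 [ 1.000e-04 -1.000e+00  1.000e-04]]
```

View pics/wrist5.png

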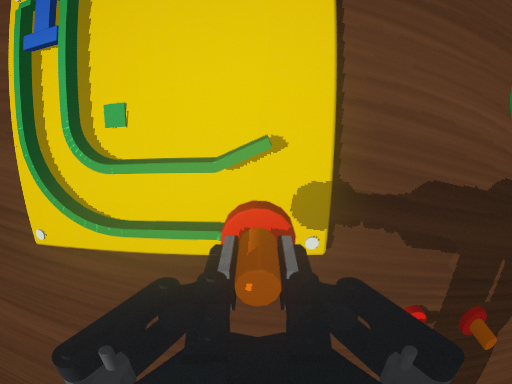

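```bash
cat > fw.py <<'E'
from rails import *
import rails, sys, pickle
rails.proj=fproj
# subdivide long segments for the fisheye
new=[]
for st in rails.ST:
    o=[]
    for a,b in zip(st[:-1],st[1:]):
        n=max(1,int(np.linalg.norm(b-a)/.012))
        o+= [a+(b-a)*i/n for i in range(n)]
    new.append(np.array(o+[st[-1]]))
rails.ST[:]=new
np.set_printoptions(precision=4,suppress=True)
def run(p,maskpoly,x0,out):
    I=p["img"].astype(float); q=(I[...,1]-I[...,2])/np.maximum(I[...,1],30)
    M=np.zeros((384,512),np.uint8); c,s=np.cos(x0[2]),np.sin(x0[2])
    W=lambda a:np.array([x0[0]+c*a[0]-s*a[1],x0[1]+s*a[0]+c*a[1],.03])
    cv2.fillPoly(M,[np.array([fproj(p,W(a)) for a in((-.125,-.145),(-.06,-.145),(-.025,-.145),(-.015,-.005),(.022,.03),(.022,.12),(-.04,.12),(-.11,.12),(-.125,0))],np.int32)],1)
    if maskpoly is not None: cv2.fillPoly(M,[np.array(maskpoly,np.int32)],0)
    M=M>0
    G=np.clip((q-.25)/(.4),0,1)
    f=lambda d:((render(p,x0[0]+d[0]/1000,x0[1]+d[1]/1000,x0[2]+np.radians(d[2]))-G)[M]**2).sum()
    r=minimize(f,[0,0,0],method="Nelder-Mead",options=dict(initial_simplex=[[0,0,0],[4,0,0],[0,4,0],[0,0,1]],xatol=.03))
    x=np.array(x0)+[r.x[0]/1000,r.x[1]/1000,np.radians(r.x[2])]
    print("rails",x[:2],np.degrees(x[2]),"cost",f([0,0,0]),r.fun)
    R=render(p,*x)
    v=(np.stack([G*M,R,R*0],2)*255).astype(np.uint8)
    cv2.imwrite(out,cv2.resize(np.hstack([v[:260,:340],p["img"][:260,:0]]),None,fx=2,fy=2,interpolation=cv2.INTER_NEAREST))
    return x
E
python3 - <<'E'
from fw import *
p=pickle.load(open("w5.pkl","rb"))
x=run(p,[(215,384),(215,190),(300,190),(320,384)],(.588,.0895,np.radians(9.6)),"pics/g_w5.png")
# board dots
hsv=cv2.cvtColor(p["img"],cv2.COLOR_BGR2HSV); m=cv2.inRange(hsv,(0,0,150),(180,90,255))
k,l,st,cc=cv2.connectedComponentsWithStats(m)
for i in range(1,k):
    if 20<st[i,4]<200: print(cc[i],st[i,4],fonplane(p,cc[i],.017))
X=[];
d=p["depth"]
for u,v in((120,100),(200,100),(150,200)):
    o,r=fray(p,(u,v)); c=p["R"]@r; P=o+r*d[v,u]/c[2]; print("board pt",P)
o,r=fray(p,(114,115)); print("marker",fonplane(p,(115,116),.015))
E
```

```text
rails [0.5896 0.0904] 9.763001254371 cost 2648.048906704871 2422.8352033630204
[ 39.6066 234.2295] 61 [0.4578 0.1852 0.017 ]
[311.3382 242.5221] 136 [ 0.5047 -0.0893  0.017 ]
board pt [0.6016 0.0883 0.0146]
board pt [0.6084 0.0206 0.0145]
board pt [0.5194 0.0549 0.0141]
marker [0.588  0.0915 0.015 ]
```

View pics/g_w5.png

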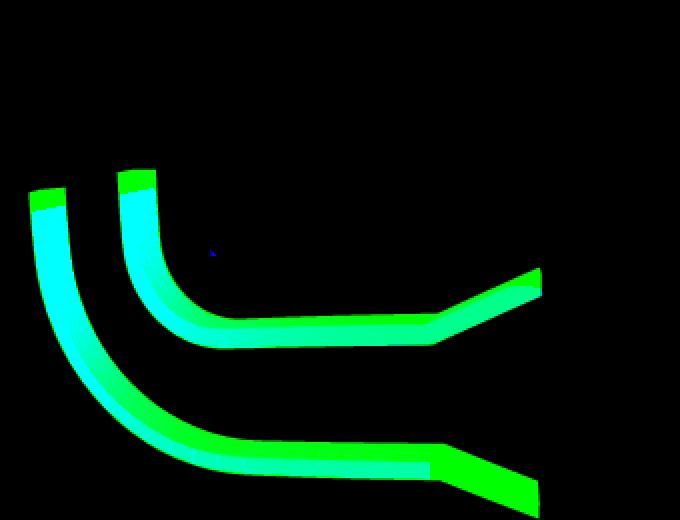

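```bash
sed -i 's#G=np.clip((q-.25)/(.4),0,1)#G=np.clip((q-.12)/(.2),0,1)#' fw.py
python3 - <<'E'
from fw import *
p=pickle.load(open("w5.pkl","rb"))
for uv in((150,160),(100,150),(180,225),(180,235),(150,200),(160,172)): print(uv,p["img"][uv[1],uv[0]])
x=run(p,[(215,384),(215,190),(300,190),(320,384)],(.588,.0895,np.radians(9.6)),"pics/g_w5.png")
E
```

```text
(150, 160) [ 42 102  69]
(100, 150) [ 13 124 145]
(180, 225) [ 40 101  73]
(180, 235) [ 63 152  74]
(150, 200) [  1 197 227]
(160, 172) [ 69 157  79]
rails [0.5895 0.0904] 9.684207758356413 cost 1103.025383686866 321.47062593248296
```

View pics/g_w5.png

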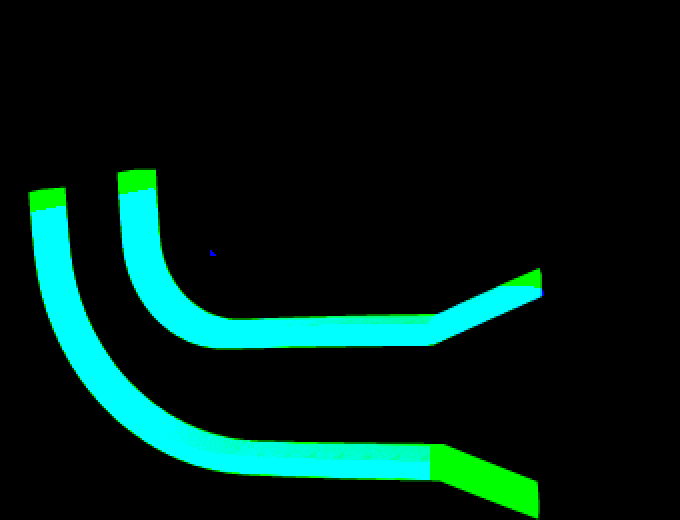

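```bash
python3 -m crank '{"translation":[[-0.1,-0,0],[-0.1,2,-0.1],[-0.1,4,-0.1],[-0.1,5.5,-0.1],[-0.1,5.9,-0.1],[-0.1,5.9,-0.1],[-0.1,5.9,-0.1],[-0.1,5.9,-0.1]],"rot":[[0,0,0],[0,0,0],[0,0,0],[0,0,0],[0,0,0],[0,0,0],[0,0,0],[0,0,0]],"jaw":[-1,-1,-1,-1,-1,-1,-1,-1]}'
python3 - <<'E'
from h import *
import pickle
s,M=tool(); print(s["ee_pos"],s["wrist_force"],s["ft_torque"],s["finger_gap"],M.round(4))
p=bot.get_image("wrist"); cv2.imwrite("pics/wrist6.png",p["img"]); pickle.dump(p,open("w6.pkl","wb"))
E
```

```text
t: 7.45
ee_pos: [0.5389, -0.0343, 0.0694]
tool_rot: [-0.177, 2.132, -2.134]
wrist_force: [-0.9, -0.2, -2.4]
finger_gap: 0.0214
[ 0.53894639 -0.03427598  0.0694228 ] [-0.89884844 -0.23560108 -2.42838236] [-0.04611543 -0.01094237 -0.03269537] 0.021382057809307995 [[-9.860e-01  2.000e-03  1.668e-01]
 [-1.668e-01 -4.000e-04 -9.860e-01]
 [-1.900e-03 -1.000e+00  7.000e-04]]
```

View pics/wrist6.png

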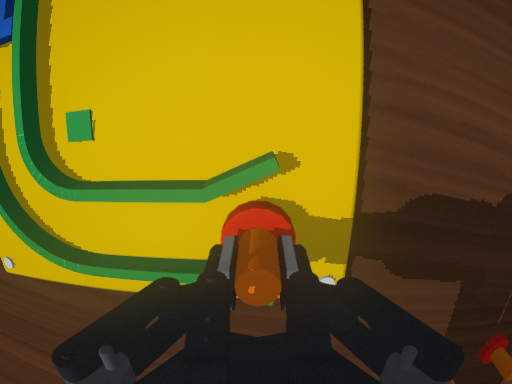

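```bash
python3 -m crank '{"translation":[[0,0.2,0],[0,0.4,0],[0,0.6,0],[0,0.65,0],[0,0.65,0],[0,0.65,0]],"rot":[[0,0,0],[0,0,0],[0,0,0],[0,0,0],[0,0,0],[0,0,0]],"jaw":[-1,-1,-1,-1,-1,-1]}'
python3 - <<'E'
from h import *
s,M=tool(); print(s["ee_pos"],s["wrist_force"],s["ft_torque"])
E
```

```text
t: 8.1
ee_pos: [0.5381, -0.0341, 0.0623]
tool_rot: [-0.179, 2.134, -2.134]
wrist_force: [-3.6, -0.1, 4.9]
finger_gap: 0.021
[ 0.53814072 -0.03412336  0.06233863] [-3.55849219 -0.13723128  4.85723249] [ 0.19950747  0.47515559 -0.00916693]
```

```bash
cat > st.py <<'E'
from h import *
np.set_printoptions(precision=2,suppress=True)
y=np.radians(9.65); B=np.array([[np.cos(y),np.sin(y)],[-np.sin(y),np.cos(y)]])
s,M=tool()
q=B@(s["ee_pos"][:2]-[.589,.0903])*1000
f=s["wrist_force"]; 
print("TCP in rails mm",q,"puck x~",q[0]+1,"z",s["ee_pos"][2]*1000,"F board",B@f[:2],f[2],"T",B@s["ft_torque"][:2],s["ft_torque"][2],"tool-board yaw err deg",np.degrees(np.arctan2(-M[1,0],-M[0,0]))-9.65,"gap",s["finger_gap"]*1000,"t",s["t"],M[2])
E
python3 st.py; python3 -m crank '{"translation":[[0,-0.02,-0.4],[0,-0.02,-0.8],[0,-0.02,-1.2],[0,-0.02,-1.6],[0,-0.02,-2],[0,-0.02,-2],[0,-0.02,-2]],"rot":[[0,0,0],[0,0,0],[0,0,0],[0,0,0],[0,0,0],[0,0,0],[0,0,0]],"jaw":[-1,-1,-1,-1,-1,-1,-1]}'; python3 st.py
```

```text
TCP in rails mm [ -71.   -114.14] puck x~ -69.99660693178468 z 62.33862594741621 F board [-3.53  0.46] 4.857232488184682 T [0.28 0.43] -0.009166932074201474 tool-board yaw err deg -0.04998811976390449 gap 21.013710623374198 t 8.1 [-0. -1.  0.]
t: 8.8
ee_pos: [0.535, -0.0138, 0.0623]
tool_rot: [-0.178, 2.134, -2.133]
wrist_force: [0.5, 0.9, 4.7]
finger_gap: 0.0212
TCP in rails mm [-70.71 -93.61] puck x~ -69.71050695712981 z 62.30692105435792 F board [0.62 0.85] 4.693744879427709 T [ 0.17 -0.11] 0.05119211070007633 tool-board yaw err deg -0.04548013801860762 gap 21.22252825932749 t 8.8 [-0. -1. -0.]
```

```bash
python3 -m crank '{"translation":[[0,0,-0.4],[0,0,-0.8],[0,0,-1.2],[0,0,-1.6],[0,0,-2],[0,0,-2],[0,0,-2]],"rot":[[0,0,0],[0,0,0],[0,0,0],[0,0,0],[0,0,0],[0,0,0],[0,0,0]],"jaw":[-1,-1,-1,-1,-1,-1,-1]}'; python3 st.py;python3 - <<'E'
from h import *
import pickle
p=bot.get_image("wrist"); cv2.imwrite("pics/wrist7.png",cv2.resize(p["img"][120:330,100:400],None,fx=2.5,fy=2.5)); pickle.dump(p,open("w7.pkl","wb"))
E
```

```text
t: 9.5
ee_pos: [0.5316, 0.0056, 0.0623]
tool_rot: [-0.179, 2.134, -2.134]
wrist_force: [0.9, -1.5, 6.1]
finger_gap: 0.021
TCP in rails mm [-70.82 -73.9 ] puck x~ -69.81717093034588 z 62.341685200897466 F board [ 0.62 -1.65] 6.0937658339110525 T [-0.3  -0.08] -0.007912049212851643 tool-board yaw err deg -0.05207898265583921 gap 21.001053009495354 t 9.5 [-0. -1.  0.]
```

View pics/wrist7.png

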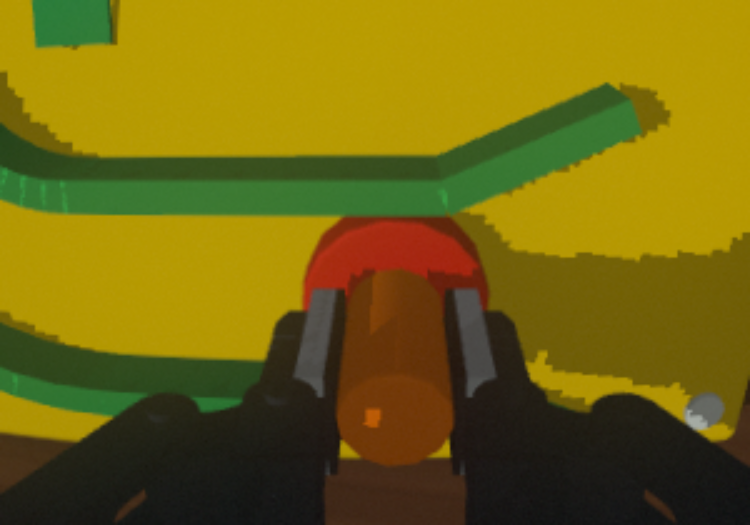

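```bash
python3 -m crank '{"translation":[[-0.05,0,0],[-0.1,0,0],[-0.15,0,0],[-0.15,0,0],[-0.15,0,0]],"rot":[[0,0,0],[0,0,0],[0,0,0],[0,0,0],[0,0,0]],"jaw":[-1,-1,-1,-1,-1]}'; python3 st.py; python3 -m crank '{"translation":[[0.1,0,0],[0.2,0,0],[0.25,0,0],[0.3,0,0],[0.3,0,0],[0.3,0,0]],"rot":[[0,0,0],[0,0,0],[0,0,0],[0,0,0],[0,0,0],[0,0,0]],"jaw":[-1,-1,-1,-1,-1,-1]}'; python3 st.py
```

```text
t: 10.05
ee_pos: [0.5318, 0.0056, 0.0623]
tool_rot: [-0.182, 2.135, -2.135]
wrist_force: [-4.3, -3.1, 11.9]
finger_gap: 0.0214
TCP in rails mm [-70.59 -73.93] puck x~ -69.59003588827315 z 62.319745885969844 F board [-4.8  -2.34] 11.879522861060826 T [-0.33  0.9 ] -0.0005190540945104831 tool-board yaw err deg -0.04510644123610419 gap 21.431600728316127 t 10.05 [ 0. -1. -0.]
t: 10.65
ee_pos: [0.5305, 0.0054, 0.0624]
tool_rot: [-0.178, 2.134, -2.133]
wrist_force: [3.9, 1.0, 5.7]
finger_gap: 0.0211
TCP in rails mm [-71.95 -73.93] puck x~ -70.95003495916534 z 62.36614486826536 F board [3.97 0.34] 5.679034765990005 T [ 0.16 -0.71] -0.013357366494096544 tool-board yaw err deg -0.06000877354538581 gap 21.088997707539736 t 10.65 [-0. -1. -0.]
```

```bash
python3 -m crank '{"translation":[[0,-0.03,0],[0.05,-0.05,0],[0.1,-0.05,0],[0.1,-0.05,0],[0.1,-0.05,0]],"rot":[[0,0,0],[0,0,0],[0,0,0],[0,0,0],[0,0,0]],"jaw":[-1,-1,-1,-1,-1]}'; python3 st.py; python3 -m crank '{"translation":[[0.05,0,0],[0.1,0,0],[0.1,0,0],[0.1,0,0]],"rot":[[0,0,0],[0,0,0],[0,0,0],[0,0,0]],"jaw":[-1,-1,-1,-1]}'; python3 st.py
```

```text
t: 11.15
ee_pos: [0.5295, 0.0052, 0.0625]
tool_rot: [-0.177, 2.134, -2.133]
wrist_force: [6.9, 1.9, 0.6]
finger_gap: 0.0212
TCP in rails mm [-72.95 -73.97] puck x~ -71.95166237062298 z 62.45689591415558 F board [7.15 0.7 ] 0.5918808371134271 T [ 0.14 -1.17] -0.038870481107694074 tool-board yaw err deg -0.06417679288245637 gap 21.174316646382444 t 11.15 [-0. -1. -0.]
t: 11.55
ee_pos: [0.5292, 0.0051, 0.0626]
tool_rot: [-0.175, 2.133, -2.132]
wrist_force: [8.3, 3.4, -0.5]
finger_gap: 0.0211
TCP in rails mm [-73.21 -74.  ] puck x~ -72.214891528512 z 62.615412215891936 F board [8.76 1.94] -0.4776284294256324 T [ 0.21 -1.66] -0.02615919763849894 tool-board yaw err deg -0.07418425822372399 gap 21.116778852164163 t 11.55 [-0. -1. -0.]
```

```bash
python3 -m crank '{"translation":[[-0.1,0,0],[-0.2,0,0],[-0.3,0,0],[-0.3,0,0],[-0.3,0,0]],"rot":[[0,0,0],[0,0,0],[0,0,0],[0,0,0],[0,0,0]],"jaw":[-1,-1,-1,-1,-1]}'; python3 st.py; python3 -m crank '{"translation":[[-0.1,0,0],[-0.15,0,0],[-0.15,0,0],[-0.15,0,0]],"rot":[[0,0,0],[0,0,0],[0,0,0],[0,0,0]],"jaw":[-1,-1,-1,-1]}'; python3 st.py
```

```text
t: 12.05
ee_pos: [0.5298, 0.0052, 0.0623]
tool_rot: [-0.182, 2.135, -2.135]
wrist_force: [0.7, -0.2, 6.2]
finger_gap: 0.021
TCP in rails mm [-72.6  -73.98] puck x~ -71.59841130026723 z 62.29711619076091 F board [ 0.62 -0.29] 6.197286810924464 T [ 0.12 -0.05] -0.018354682701795386 tool-board yaw err deg -0.05043005996961547 gap 21.039700574490357 t 12.05 [ 0. -1. -0.]
t: 12.45
ee_pos: [0.5301, 0.0053, 0.0623]
tool_rot: [-0.186, 2.136, -2.136]
wrist_force: [-5.8, -0.5, 12.7]
finger_gap: 0.0213
TCP in rails mm [-72.29 -73.96] puck x~ -71.29366146207452 z 62.32805667766649 F board [-5.76  0.48] 12.705360316579004 T [0.01 0.9 ] -0.03983608225710706 tool-board yaw err deg -0.0324863109668474 gap 21.264800505552035 t 12.45 [ 0.01 -1.   -0.  ]
```

```bash
python3 -m crank '{"translation":[[0,-0.06,0],[0,-0.1,0],[0,-0.1,0],[0,-0.1,0]],"rot":[[0,0,0],[0,0,0],[0,0,0],[0,0,0]],"jaw":[-1,-1,-1,-1]}'; python3 st.py; python3 -m crank '{"translation":[[-0.05,0,0],[-0.1,0,0],[-0.1,0,0],[-0.1,0,0]],"rot":[[0,0,0],[0,0,0],[0,0,0],[0,0,0]],"jaw":[-1,-1,-1,-1]}'; python3 st.py
```

```text
t: 12.85
ee_pos: [0.5311, 0.0057, 0.0624]
tool_rot: [-0.182, 2.136, -2.134]
wrist_force: [0.4, -0.1, -2.1]
finger_gap: 0.0213
TCP in rails mm [-71.24 -73.74] puck x~ -70.24337213354005 z 62.42089071282044 F board [ 0.35 -0.17] -2.1414454902950912 T [-0.06 -0.01] 0.03563277973758258 tool-board yaw err deg -0.061429045900142754 gap 21.27496744231863 t 12.85 [ 0. -1. -0.]
t: 13.25
ee_pos: [0.5333, 0.0057, 0.0633]
tool_rot: [-0.179, 2.134, -2.134]
wrist_force: [-0.6, 0.7, -1.7]
finger_gap: 0.0208
TCP in rails mm [-69.13 -74.03] puck x~ -68.1253900912937 z 63.34331483636145 F board [-0.47  0.74] -1.720448442305753 T [ 0.04 -0.02] -0.010110976890956707 tool-board yaw err deg -0.05504224082351428 gap 20.848911788551806 t 13.25 [ 0. -1. -0.]
```

```bash
python3 -m crank '{"translation":[[0.1,0.06,0],[0.19,0.1,0],[0.19,0.12,0],[0.19,0.12,0],[0.19,0.12,0]],"rot":[[0,0,0],[0,0,0],[0,0,0],[0,0,0],[0,0,0]],"jaw":[-1,-1,-1,-1,-1]}'; python3 st.py
```

```text
t: 13.75
ee_pos: [0.5314, 0.0054, 0.0624]
tool_rot: [-0.179, 2.134, -2.134]
wrist_force: [-0.4, -0.0, 0.0]
finger_gap: 0.0213
TCP in rails mm [-71.03 -74.09] puck x~ -70.02536137107896 z 62.35791367794541 F board [-0.36  0.04] 0.0002189363662271071 T [0.04 0.13] 0.01449021668863263 tool-board yaw err deg -0.05390682050737894 gap 21.293853020101718 t 13.75 [ 0. -1. -0.]
```

```bash
python3 -m crank '{"translation":[[0,0.02,-0.3],[0,0.03,-0.7],[0,0.03,-1.1],[0,0.03,-1.5],[0,0.03,-1.9],[0,0.03,-2.3],[0,0.03,-2.7],[0,0.03,-3.1],[0,0.03,-3.5],[0,0.03,-3.5],[0,0.03,-3.5]],"rot":[[0,0,0],[0,0,0],[0,0,0],[0,0,0],[0,0,0],[0,0,0],[0,0,0],[0,0,0],[0,0,0],[0,0,0],[0,0,0]],"jaw":[-1,-1,-1,-1,-1,-1,-1,-1,-1,-1,-1]}'; python3 st.py
```

```text
t: 14.85
ee_pos: [0.5258, 0.0404, 0.0623]
tool_rot: [-0.178, 2.135, -2.133]
wrist_force: [0.5, -0.3, 5.8]
finger_gap: 0.0211
TCP in rails mm [-70.63 -38.58] puck x~ -69.62706942313145 z 62.305928614150126 F board [ 0.41 -0.4 ] 5.796990848693022 T [ 0.05 -0.06] 0.0485456055319359 tool-board yaw err deg -0.053302238247315614 gap 21.124928771401414 t 14.85 [-0. -1. -0.]
```

```bash
python3 -m crank '{"translation":[[0,0,-0.3],[0,0,-0.7],[0,0,-1.1],[0.02,0,-1.5],[0.04,0,-1.9],[0.04,0,-2.3],[0.04,0,-2.7],[0.04,0,-3.1],[0.04,0,-3.5],[0.04,0,-3.8],[0.04,0,-3.8],[0.04,0,-3.8]],"rot":[[0,0,0],[0,0,0],[0,0,0],[0,0,0],[0,0,0],[0,0,0],[0,0,0],[0,0,0],[0,0,0],[0,0,0],[0,0,0],[0,0,0]],"jaw":[-1,-1,-1,-1,-1,-1,-1,-1,-1,-1,-1,-1]}'; python3 st.py
```

```text
t: 16.05
ee_pos: [0.5192, 0.0774, 0.0623]
tool_rot: [-0.178, 2.134, -2.134]
wrist_force: [0.2, -1.7, 5.5]
finger_gap: 0.021
TCP in rails mm [-71.02  -1.06] puck x~ -70.01639028526543 z 62.29946345462586 F board [-0.05 -1.69] 5.458423909560775 T [-0.31 -0.05] 0.0366349468647377 tool-board yaw err deg -0.05604809931951493 gap 21.04788484184248 t 16.05 [-0. -1. -0.]
```

Run:
```python
from h import *
import pickle
p=bot.get_image("wrist"); cv2.imwrite("pics/wrist8.png",p["img"]); pickle.dump(p,open("w8.pkl","wb"))
from fw import *
run(p,[(200,384),(200,190),(310,190),(330,384)],(.589,.0903,np.radians(9.65)),"pics/g_w8.png")
```

```text
rails [0.5896 0.0909] 9.693323174348302 cost 1227.7202225425897 851.9828969382086
```

View pics/wrist8.png

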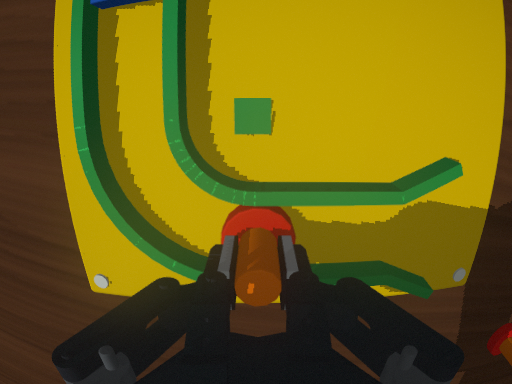

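View pics/g_w8.png

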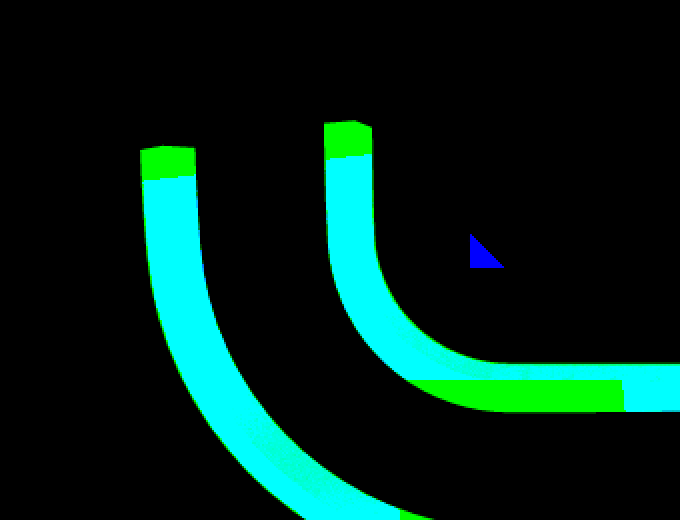

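```bash
python3 -m crank '{"translation":[[0,-0.01,-0.4],[-0.03,-0.02,-0.74],[-0.11,-0.02,-1.35],[-0.24,-0.02,-1.94],[-0.42,-0.02,-2.52],[-0.66,-0.02,-3.09],[-0.66,-0.02,-3.09]],"rot":[[0,0,0],[0,0,0],[0,0,0],[0,0,0],[0,0,0],[0,0,0],[0,0,0]],"jaw":[-1,-1,-1,-1,-1,-1,-1]}'; sed -i 's/\[.589,.0903\]/[.5892,.0907]/; s/"puck x~",q\[0\]+1/"puck r",np.hypot(q[0]+1.2,q[1]),np.degrees(np.arctan2(q[1],-q[0]-1.2))/' st.py; python3 st.py
```

```text
t: 16.8
ee_pos: [0.5201, 0.1096, 0.0623]
tool_rot: [-0.18, 2.134, -2.134]
wrist_force: [-1.2, -0.9, 6.3]
finger_gap: 0.021
TCP in rails mm [-65.   30.2] puck r 70.58401300905055 25.334396814566905 z 62.309791179397614 F board [-1.35 -0.73] 6.309748917173798 T [-0.18  0.04] -0.03990227119223186 tool-board yaw err deg -0.03044323124840176 gap 20.957501495687694 t 16.8 [ 0. -1. -0.]
```

```bash
python3 -m crank '{"translation":[[-0.28,-0.01,-0.54],[-0.61,-0.02,-1.06],[-0.98,-0.03,-1.54],[-1.39,-0.03,-1.99],[-1.84,-0.03,-2.4],[-1.84,-0.03,-2.4]],"rot":[[0,0,0],[0,0,0],[0,0,0],[0,0,0],[0,0,0],[0,0,0]],"jaw":[-1,-1,-1,-1,-1,-1]}'; python3 st.py
```

```text
t: 17.4
ee_pos: [0.5338, 0.1363, 0.0623]
tool_rot: [-0.181, 2.135, -2.134]
wrist_force: [-0.8, -1.6, 6.3]
finger_gap: 0.021
TCP in rails mm [-46.97  54.23] puck r 70.9651643362895 49.83310156619792 z 62.31126699973076 F board [-1.02 -1.42] 6.252863187460793 T [-0.14  0.18] -0.05468098218481535 tool-board yaw err deg -0.036920858595040684 gap 21.0242678427426 t 17.4 [ 0. -1. -0.]
```

```bash
python3 -m crank '{"translation":[[-0.56,0,-0.31],[-1.08,-0.01,-0.64],[-1.62,-0.02,-0.92],[-2.19,-0.02,-1.16],[-2.77,-0.02,-1.34],[-2.77,-0.02,-1.34]],"rot":[[0,0,0],[0,0,0],[0,0,0],[0,0,0],[0,0,0],[0,0,0]],"jaw":[-1,-1,-1,-1,-1,-1]}'; python3 st.py
```

```text
t: 18.0
ee_pos: [0.5587, 0.1541, 0.0623]
tool_rot: [-0.181, 2.136, -2.134]
wrist_force: [-1.7, -0.3, 5.0]
finger_gap: 0.0211
TCP in rails mm [-19.41  67.61] puck r 70.02251900932951 74.92820343581243 z 62.335723186604696 F board [-1.71  0.03] 4.951314945634726 T [0.05 0.19] -0.003703932611938851 tool-board yaw err deg -0.043918682880068616 gap 21.09062673574715 t 18.0 [ 0. -1. -0.]
```

```bash
python3 -m crank '{"translation":[[-0.6,0,-0.13],[-1.21,-0.01,-0.21],[-1.82,-0.01,-0.24],[-2.4,-0.02,-0.24],[-3,-0.02,-0.24],[-3.4,-0.02,-0.24],[-3.4,-0.02,-0.24],[-3.4,-0.02,-0.24]],"rot":[[0,0,0],[0,0,0],[0,0,0],[0,0,0],[0,0,0],[0,0,0],[0,0,0],[0,0,0]],"jaw":[-1,-1,-1,-1,-1,-1,-1,-1]}'; python3 st.py
python3 - <<'E'
from h import *
p=bot.get_image("wrist"); cv2.imwrite("pics/wrist9.png",p["img"])
E
```

```text
t: 18.8
ee_pos: [0.5915, 0.162, 0.0624]
tool_rot: [-0.181, 2.136, -2.134]
wrist_force: [-2.5, 0.0, 5.1]
finger_gap: 0.021
TCP in rails mm [14.24 69.92] puck r 71.60145700794837 102.45607284077956 z 62.35099371142128 F board [-2.46  0.43] 5.080435150110292 T [0.07 0.3 ] 0.005297219995623055 tool-board yaw err deg -0.05265590964736511 gap 21.04363509409064 t 18.8 [ 0. -1. -0.]
```

View pics/wrist9.png

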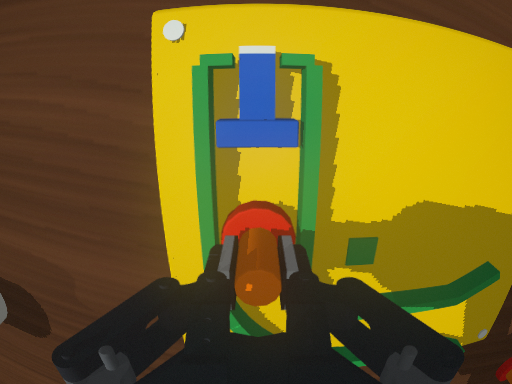

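```bash
python3 -m crank '{"translation":[[-0.4,0,0],[-0.9,0,0],[-1.4,0,0],[-1.9,-0.01,0],[-2.4,-0.01,0],[-2.9,-0.01,0],[-2.9,-0.01,0],[-2.9,-0.01,0]],"rot":[[0,0,0],[0,0,0],[0,0,0],[0,0,0],[0,0,0],[0,0,0],[0,0,0],[0,0,0]],"jaw":[-1,-1,-1,-1,-1,-1,-1,-1]}'; python3 st.py
```

```text
t: 19.65
ee_pos: [0.6209, 0.1666, 0.0624]
tool_rot: [-0.179, 2.135, -2.134]
wrist_force: [0.4, 0.7, 0.2]
finger_gap: 0.021
TCP in rails mm [43.93 69.5 ] puck r 82.86677823838008 122.99833175604377 z 62.38113539872995 F board [0.49 0.61] 0.1672476505831736 T [ 0.14 -0.16] -0.023038598061309687 tool-board yaw err deg -0.05425897515464051 gap 21.002957578805642 t 19.65 [ 0. -1. -0.]
```

Fz is down to about 2 N of contact, so I add a bit of down-force and advance 16 mm at 2 mm/row.

```bash
python3 -m crank '{"translation":[[-0.2,0.03,-0.02],[-0.4,0.03,-0.03],[-0.6,0.03,-0.03],[-0.8,0.03,-0.03],[-1,0.03,-0.03],[-1.2,0.03,-0.03],[-1.4,0.03,-0.03],[-1.6,0.03,-0.03],[-1.6,0.03,-0.03]],"rot":[[0,0,0],[0,0,0],[0,0,0],[0,0,0],[0,0,0],[0,0,0],[0,0,0],[0,0,0],[0,0,0]],"jaw":[-1,-1,-1,-1,-1,-1,-1,-1,-1]}'; python3 st.py
```

```text
t: 20.55
ee_pos: [0.6357, 0.1692, 0.0624]
tool_rot: [-0.183, 2.135, -2.135]
wrist_force: [-6.0, -1.6, 5.1]
finger_gap: 0.021
TCP in rails mm [59.03 69.56] puck r 92.00767163538188 130.88855745610846 z 62.438486800366256 F board [-6.18 -0.6 ] 5.075049364483714 T [-0.01  0.95] -0.0034557839153464623 tool-board yaw err deg -0.04642796707120844 gap 20.96896730532993 t 20.55 [ 0. -1. -0.]
```

```bash
python3 -m crank '{"translation":[[-0.15,0,0],[-0.3,0,0],[-0.45,0,0],[-0.55,0,0],[-0.55,0,0]],"rot":[[0,0,0],[0,0,0],[0,0,0],[0,0,0],[0,0,0]],"jaw":[-1,-1,-1,-1,-1]}'; python3 st.py;  python3 -m crank '{"translation":[[-0.1,0,0],[-0.2,0,0],[-0.2,0,0]],"rot":[[0,0,0],[0,0,0],[0,0,0]],"jaw":[-1,-1,-1]}'; python3 st.py
```

```text
t: 21.05
ee_pos: [0.641, 0.17, 0.0625]
tool_rot: [-0.183, 2.135, -2.136]
wrist_force: [-6.6, -2.0, 6.1]
finger_gap: 0.0212
TCP in rails mm [64.37 69.54] puck r 95.57892233876275 133.31833518557949 z 62.47286306702313 F board [-6.86 -0.91] 6.0645353030464015 T [0.06 1.1 ] -0.013871820422767847 tool-board yaw err deg -0.04487431594873392 gap 21.164875700127944 t 21.05 [ 0. -1. -0.]
t: 21.35
ee_pos: [0.643, 0.1704, 0.0625]
tool_rot: [-0.183, 2.135, -2.136]
wrist_force: [-6.5, -2.1, 6.6]
finger_gap: 0.0213
TCP in rails mm [66.35 69.54] puck r 96.94571789562653 134.17050646291062 z 62.45990030727021 F board [-6.71 -0.96] 6.552056383208738 T [0.05 1.14] -0.020515195173266124 tool-board yaw err deg -0.04394355674240735 gap 21.33308161938281 t 21.35 [ 0. -1. -0.]
```

```bash
python3 -m crank '{"translation":[[-0.05,-0.01,0],[-0.1,-0.01,0],[-0.1,-0.01,0]],"rot":[[0,0,0],[0,0,0],[0,0,0]],"jaw":[-1,-1,-1]}'; python3 st.py;  python3 -m crank '{"translation":[[-0.05,-0.01,0],[-0.1,-0.01,0],[-0.1,-0.01,0]],"rot":[[0,0,0],[0,0,0],[0,0,0]],"jaw":[-1,-1,-1]}'; python3 st.py
```

```text
t: 21.65
ee_pos: [0.6439, 0.1705, 0.0625]
tool_rot: [-0.183, 2.135, -2.136]
wrist_force: [-6.2, -0.6, 4.9]
finger_gap: 0.0212
TCP in rails mm [67.27 69.54] puck r 97.59401593194929 134.55473806838322 z 62.4920927315345 F board [-6.21  0.42] 4.893554722197079 T [0.07 1.14] 0.023538893933832718 tool-board yaw err deg -0.04683492560157276 gap 21.175196704995006 t 21.65 [ 0. -1. -0.]
t: 21.95
ee_pos: [0.6443, 0.1706, 0.0625]
tool_rot: [-0.185, 2.136, -2.136]
wrist_force: [-8.3, -2.4, 7.8]
finger_gap: 0.0215
TCP in rails mm [67.76 69.54] puck r 97.93682942269785 134.76237434927413 z 62.51089569871297 F board [-8.57 -0.99] 7.842656129348676 T [-0.01  1.49] 0.030578891425312782 tool-board yaw err deg -0.04210844539640135 gap 21.50827574737183 t 21.95 [ 0. -1. -0.]
```

```bash
python3 -m crank '{"translation":[[-0.05,-0.03,0],[-0.1,-0.03,0],[-0.1,-0.03,0]],"rot":[[0,0,0],[0,0,0],[0,0,0]],"jaw":[-1,-1,-1]}'; python3 st.py;  python3 -m crank '{"translation":[[-0.05,-0.02,0],[-0.1,-0.02,0],[-0.1,-0.02,0]],"rot":[[0,0,0],[0,0,0],[0,0,0]],"jaw":[-1,-1,-1]}'; python3 st.py
python3 - <<'E'
from h import *
p=bot.get_image("wrist"); cv2.imwrite("pics/wrist10.png",p["img"])
E
```

```text
t: 22.25
ee_pos: [0.6445, 0.1707, 0.0625]
tool_rot: [-0.187, 2.136, -2.138]
wrist_force: [-11.0, -2.5, 8.9]
finger_gap: 0.0212
TCP in rails mm [67.93 69.55] puck r 98.06514634802431 134.8263168042029 z 62.54025166578771 F board [-11.3   -0.64] 8.861864566871235 T [-0.02  1.92] 0.007096150736406939 tool-board yaw err deg -0.03906612242500529 gap 21.155206859752433 t 22.25 [ 0.01 -1.   -0.  ]
t: 22.55
ee_pos: [0.6447, 0.1707, 0.0626]
tool_rot: [-0.189, 2.137, -2.139]
wrist_force: [-14.2, -3.3, 11.0]
finger_gap: 0.021
TCP in rails mm [68.15 69.56] puck r 98.22461875982822 134.91295942287277 z 62.58684250049093 F board [-14.57  -0.92] 11.044012948029836 T [-0.04  2.4 ] 0.03133708932318301 tool-board yaw err deg -0.034685210629398 gap 20.997815896527946 t 22.55 [ 0.01 -1.    0.  ]
```

View pics/wrist10.png

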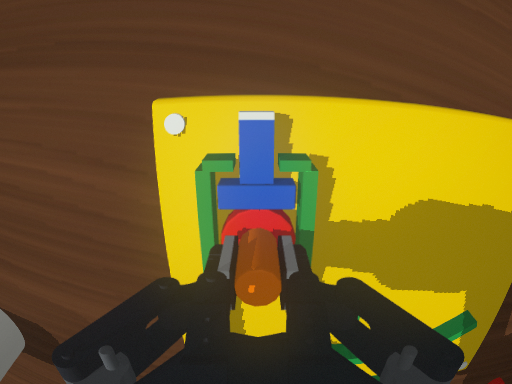

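```bash
python3 -m crank '{"translation":[[0.1,0,0],[0.2,0,0],[0.3,0,0],[0.3,0,0]],"rot":[[0,0,0],[0,0,0],[0,0,0],[0,0,0]],"jaw":[-1,-1,-1,-1]}'; python3 st.py
```

```text
t: 23.0
ee_pos: [0.6442, 0.1706, 0.0625]
tool_rot: [-0.182, 2.135, -2.135]
wrist_force: [-4.9, 0.0, 0.7]
finger_gap: 0.0212
TCP in rails mm [67.6  69.54] puck r 97.82052465888246 134.69085007311548 z 62.507829253370616 F board [-4.78  0.86] 0.7104026369520194 T [0.01 0.72] 0.006875153072636248 tool-board yaw err deg -0.05153697483086006 gap 21.18786499304041 t 23.0 [ 0. -1. -0.]
```

```bash
python3 -m crank '{"translation":[[0.06,0,0],[0.1,0,0],[0.1,0,0]],"rot":[[0,0,0],[0,0,0],[0,0,0]],"jaw":[-1,-1,-1]}'; python3 st.py; python3 -m crank '{"translation":[[0,0,0],[0,0,0],[0,0,0],[0,0,0],[0,0,0],[0,0,0]],"rot":[[0,0,0],[0,0,0],[0,0,0],[0,0,0],[0,0,0],[0,0,0]],"jaw":[-0.3,0,0.5,1,1,1]}'; python3 st.py
```

```text
t: 23.3
ee_pos: [0.644, 0.1705, 0.0628]
tool_rot: [-0.18, 2.134, -2.134]
wrist_force: [-2.3, -0.0, -2.8]
finger_gap: 0.0212
TCP in rails mm [67.44 69.47] puck r 97.65847618790949 134.65469167815425 z 62.83893846325977 F board [-2.25  0.35] -2.8338140031869434 T [0.02 0.44] 0.04794320293868593 tool-board yaw err deg -0.05117968450842625 gap 21.19728255434141 t 23.3 [ 0. -1. -0.]
t: 23.9
ee_pos: [0.6444, 0.1705, 0.0636]
tool_rot: [-0.179, 2.134, -2.134]
wrist_force: [0.6, 0.3, 0.6]
finger_gap: 0.0854
TCP in rails mm [67.83 69.41] puck r 97.8921303417835 134.8413400334233 z 63.56512201256928 F board [0.66 0.16] 0.594618860450518 T [0.   0.05] 0.0430126993582606 tool-board yaw err deg -0.054057332953702186 gap 85.41946743281937 t 23.9 [-0. -1.  0.]
```

Released. Retreat straight up, then look.

```bash
python3 -m crank '{"translation":[[0,-1,0],[0,-3,0],[0,-6,0],[0,-10,0],[1,-12,0],[2,-13,0],[2,-13,0],[2,-13,0]],"rot":[[0,0,0],[0,0,0],[0,0,0],[0,0,0],[0,0,0],[0,0,0],[0,0,0],[0,0,0]],"jaw":[1,1,1,1,1,1,1,1]}'
python3 - <<'E'
from h import *
p=bot.get_image("wrist"); cv2.imwrite("pics/wrist11.png",p["img"])
q=bot.get_image("scene"); cv2.imwrite("pics/scene11.png",cv2.resize(q["img"][110:270,190:350],None,fx=3.7,fy=3.7))
E
```

```text
t: 24.7
ee_pos: [0.6247, 0.1672, 0.1939]
tool_rot: [-0.178, 2.134, -2.133]
wrist_force: [0.3, 0.2, -1.0]
finger_gap: 0.0859
```

View pics/wrist11.png

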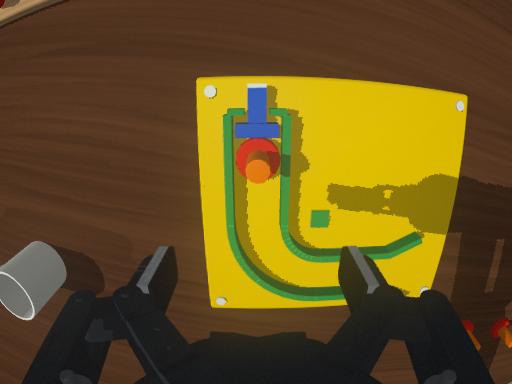

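View pics/scene11.png

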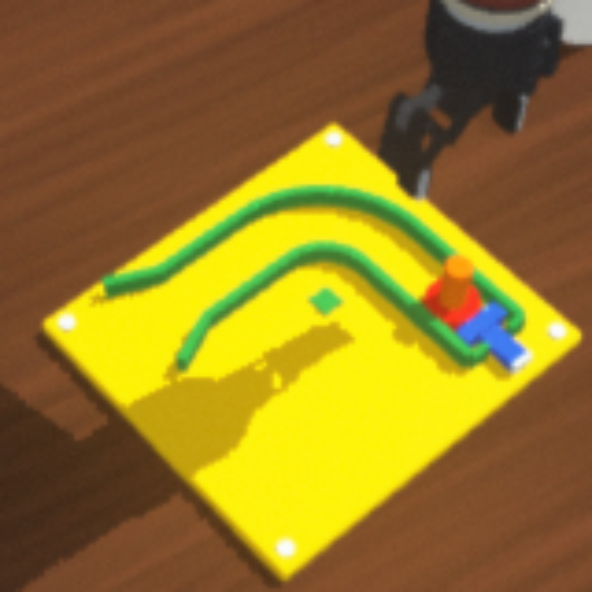

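Run:
```python
from fw import *
from scipy.spatial.transform import Rotation as Ro
p=bot.get_image("wrist")
x=run(p,[(230,384),(230,310),(335,310),(335,240),(400,240),(480,384)],(.5892,.0907,np.radians(9.65)),"pics/g_w11.png")
c,s=np.cos(x[2]),np.sin(x[2]); B=np.array([[c,s],[-s,c]])
hsv=cv2.cvtColor(p["img"],cv2.COLOR_BGR2HSV); m=cv2.inRange(hsv,(105,120,60),(130,255,255))>0
m[:,:225]=0;m[:,295:]=0;m[:75]=0;m[160:]=0
v,u=np.nonzero(m)
Q=np.array([B@(fonplane(p,(a,b),.031)[:2]-x[:2])*1000 for a,b in zip(u,v)])
bar=Q[np.abs(Q[:,1]-70)>14]; print("bar x range @31mm",np.percentile(bar[:,0],[1,5,50,95,99]),"y",Q[:,1].min(),Q[:,1].max(),"stem end",Q[:,0].max())
h=hsv[...,0].astype(int); red=((h<7)|(h>174))&(hsv[...,1]>150)&(hsv[...,2]>120); red[:120]=0;red[190:]=0;red[:,:225]=0;red[:,290:]=0
v,u=np.nonzero(red); P=np.array([B@(fonplane(p,(a,b),.029)[:2]-x[:2])*1000 for a,b in zip(u,v)],np.float32)
print("puck",cv2.minEnclosingCircle(P))
ora=(h>=7)&(h<22)&(hsv[...,2]>220)&(hsv[...,1]>130); ora[:140]=0;ora[190:]=0;ora[:,:225]=0;ora[:,290:]=0
v,u=np.nonzero(ora);P=np.array([B@(fonplane(p,(a,b),.073)[:2]-x[:2])*1000 for a,b in zip(u,v)],np.float32)
print("knob",cv2.minEnclosingCircle(P),P.mean(0))
cv2.imwrite("pics/crop12.png",cv2.resize(p["img"][70:200,200:320],None,fx=4.6,fy=4.6,interpolation=cv2.INTER_CUBIC))
```

```text
rails [0.5895 0.0909] 9.794352342232278 cost 252.8895616823163 232.58340204489903
bar x range @31mm [ 90.9981  91.1295  96.8764 103.3343 103.4769] y 49.7767747012551 90.20961849492821 stem end 137.12642974733254
puck ((68.89713287353516, 69.23825073242188), 21.097932815551758)
knob ((67.76122283935547, 69.49652099609375), 10.13094425201416) [68.0404 69.7161]
```

View pics/crop12.png

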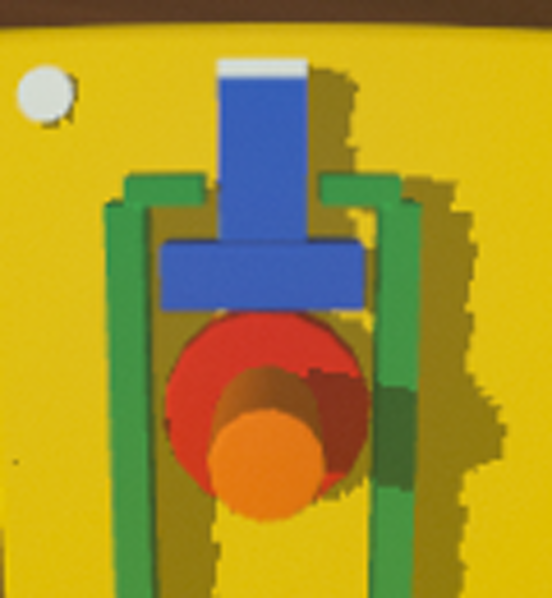

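View pics/g_w11.png

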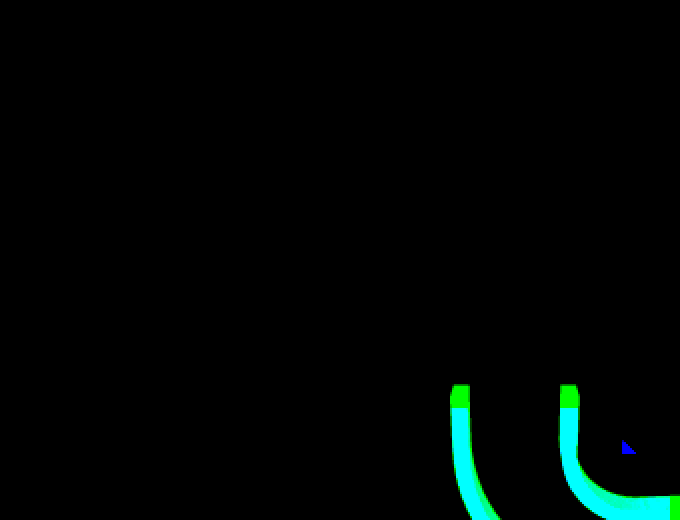

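Run:
```python
from plant import bot
s=bot.state(); print(s["t"],s["wrist_force"]); print(bot.job_done())
```

```text
24.85 [-0.50863898  0.20017963  0.19176651]
the job is handed in; nothing more can be done
None
```

The puck pushed the blue slide fully in and was left standing against it; I handed the job in at 24.9 s of the 72 s. I used the red puck farthest from the base, set it down in the flared mouth and slid it round the bend, then let go and raised the arm clear.

**Last checks**
- **Slide:** its near face measures about 91 mm in the rail frame, against 90 mm for fully in. The push stalled there, with about 3 N more for each further mm commanded.
- **Puck:** its centre is at about (68–69, 69.5) mm, upright and touching the slide.
- **Forces:** the highest lateral wrist reading was about 14.6 N, in the final check against the hard stop. Readings come only at the end of each move, so brief peaks in between are not ruled out. Along the lane and round the bend the lateral readings were mostly under 3 N; probing for the rails reached about 9 N.
- **Bystanders:** I never went near the mallet, mug or hoop. The mug shows in the final view; the mallet and hoop do not.

**What did not go cleanly**
- **Lift in the lane:** while probing for the rails early in the straight lane, the puck came about 1 mm off the board for under half a second. I lowered it straight away and slid on with light contact.
- **Down-pressure at the release:** just before letting go, the grip briefly pulled up on the puck slightly.
- **Camera disagreement:** the top and scene cameras put the board about 5 mm apart in y. I relied on the wrist-camera fit and the rail contact instead, and these agreed to about 1 mm.

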